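# Return the desk camera from the recording rail

### The arm

A 6-joint arm with a two-finger parallel gripper is mounted at the origin on the work surface. World frame = base frame: x ahead of the robot, y to its left, z up, the work surface at z = 0. Lengths are in m, angles in rad, forces in N, time in s.
With the tool pointing down it reaches from about 0.35 to 0.775 m from the base axis. Payload 5.5 kg.
Tool frame: the origin (TCP) lies between the finger pads; the fingertips stand 17 mm ahead of it and the grasp point (between the pads) lies 2 mm behind it (env.finger_overhang is the distance from the TCP to the fingertips, in m); z points along the fingers, y is the line along which they close (so a half turn about z gives the same grasp; the last joint's range is limited). The gripper opens to 85 mm and grips with 20 to 120 N. Pads are 22 mm wide; open, the fingers measure 114 mm over their backs; the gripper's body (76 mm by 85 mm) begins 54 mm behind the grasp point. The pads swing forward as they close: fully open they stand 13 mm farther back than shut.
Start: joints at [-1.434, 0.313, 0.046, 1.304, 0, 1.431], TCP at [0.157, -0.553, 0.248] pointing down, gripper open.
Joint ranges: [-2.76, 2.76], [-0.86, 1.69], [-1.03, 1.26], [-2.2, 2.34], [-1.47, 1.5], [-3.14, 3.14]. Speed limits (rad/s): [2.57, 2.57, 3.14, 3.14, 3.14, 3.14].

### API

Orientations are given as a unit quaternion [w, x, y, z].
In Python, from workcell import env gives the robot as it stands. The module is installed in compiled form; this text tells all that it offers.
- The arm moves only by the shell command python3 -m pendant 'ROWS' [FORCE]. ROWS is JSON, a list of rows, each a list of 5 numbers: the gripper's target within -1 to 1 (fully open at 1, half-way at 0, shut at -1), then the shift along the tool's x, y, z in m, then the turn about the tool's z in rad. A call has 1 to 8 rows; each row shifts and turns the commanded pose from where the row before left it, along the tool's axes as they then stand; what a row does not reach is not made up. A row lasts 1/8 s, in which the tool goes at most 62.5 mm and 10.7 degrees, less where a joint would pass 70% of its speed; a pose out of reach is approached as far as the arm can. A call with a gripper value outside its range is refused whole. The fingers move at their own pace and stop on an object; FORCE is the grip in N (left out, the last holds). Time passes only in rows, so rows that do not move let the fingers close. It gives the time, the measured TCP pose, the force, the opening and the grip force at its end, in the units of the state.
- env.get_state(): the state, without advancing time (a new reading comes with each control period).
- env.read_camera(name): name is "side" or "top"; returns the picture (480x640x3 uint8, red, green, blue); there is no depth.
- env.calibration(name): a dict with "K" (3x3 intrinsics, pixels), "distortion" ([k1, k2, p1, p2, k3] as OpenCV has them; the pictures are not rectified), "T" (4x4, takes a point from camera to world coordinates). Camera axes: x right, y down, z forward; pixel columns grow to the right and rows downward; lengths in m; the calibration is good to about 2 mm. A picture is of the moment at which its call begins. calibration takes no time and is no camera call.
- env.hand_in(): hands the job in; it is judged then, once.
Trained networks look in the newest picture that a camera, given by its name, has taken for a name from the list of things; names that differ only in an ending like _2 or _b are one class to them, and where a whole thing is asked for, a point or a joint stands for the part that bears it (a point fixed in the world has none). Each returns a list of dicts, best first, with "score" (0 to 1); they miss things now and then, are a little off and sometimes report something else, mostly with a low value. They report only what shows in the picture. A call takes as long as a camera call. They do not tell look-alikes from the thing itself.
- env.recognise(camera, label): "centre" ([column, row] in pixels, amid what is visible of it).
The state is a dict: "clock": time; "joint_pos": joint angles; "qvel": joint speeds; "tau": joint torques, N m; "tcp_pos": TCP position; "orientation": TCP orientation; "wrist_force": force on the tool from outside, world axes, zero at the start; "ft_torque": the same for the moment, N m; "finger_gap": finger opening in m; "grip_force": force on a finger pad.
Only numpy, scipy, OpenCV 4.12 (cv2) and the standard library are available. Lean on these libraries where they do the work, as an engineer would, in place of code of your own. Each camera call takes 0.05 s, during which the arm holds its last target. There are 200 camera calls.

### The job

Recording is over at this desk: slide the orange camera along the aluminium rail to the rail's open end, where its foot comes free, lift it off, and set it down standing upright inside the blue tray, lowering it all the way in rather than dropping it. Leave the microphone where it stands on the rail.

Things in the scene. Friction and masses are not known exactly. Their poses are not given: they have to be found in the camera images.
- rail: aluminium T-track fixed to the desk, 300 long (y, -150 to 150), 46 wide, 17 high; origin: centre of its underside. Floor at z = 4; channel 36 wide, 9 high, under two lips leaving a 16 slot. The -y end is closed by a black stop. The +y end is open: from y = 80 to 150 there are no walls or lips, only the flat floor, so a foot centred past y = 102 lifts straight out. All in mm
- camera: orange block camera, 0.14 to 0.25 kg, captive in the rail between microphone and open end; slides easily, 3 mm play. Origin: centre of its foot's underside; z up, y along the rail's y (lens on +y end, 6 proud). Foot 30 (x) x 44 (y) x 6 high, stem 10 wide, black flange from z = 20, orange body 30 (x) x 54 (y) from z = 26 to 70: pinch it across x. All in mm
- mic: black microphone with a dark round head, 40 mm long (y) and 74 mm high, on its own foot in the rail near the closed end, slides stiffly (about 1.5 N); origin under the centre of its foot. To be left alone
- blue_tray: blue open tray fixed to the desk, 140 x 140 mm outside, 25 high, walls and floor 4 mm thick; origin at the centre of its underside. Empty. A grey tray of the same shape stands elsewhere and is not wanted
Mind the look-alikes: they are no part of the job. Several things look just like the blue_tray: the one meant starts farthest from the robot's base.

How it is judged:
By the outcome, as a careful person would: the job done as asked, in the order asked, and still so for the second after the job is handed in, with the robot touching nothing.
It also fails if it takes over 42 s, if anything falls off the work surface, if the arm or the gripper's body presses on something with over 40 N, if the wrist force passes 120 N, or if a joint passes its speed limit or range.

## Working session

There is one attempt and no reset: what is moved stays moved. The work goes in short steps, Python scripts to look and compute and a shell command to move; the robot and the scene stay as the last step left them, time stands still between calls to the robot, and variables do not carry over. Pictures are saved under pics/ and viewed, at most 10 in all, crops included, and the job is handed in when it is done.

```bash
mkdir -p pics; cat > h.py <<'E'
import numpy as np,cv2
from workcell import env
def ray(cam,px):
    c=env.calibration(cam);K=np.array(c["K"]);d=np.array(c["distortion"]);T=np.array(c["T"])
    u=cv2.undistortPoints(np.array([[px]],float),K,d)[0,0]
    return T[:3,3],T[:3,:3]@np.array([u[0],u[1],1])
def onz(cam,px,z):
    o,v=ray(cam,px);return o+v*(z-o[2])/v[2]
def proj(cam,P):
    c=env.calibration(cam);T=np.linalg.inv(np.array(c["T"]))
    r,_=cv2.Rodrigues(T[:3,:3]);return cv2.projectPoints(np.array(P,float).reshape(-1,1,3),r,T[:3,3],np.array(c["K"]),np.array(c["distortion"]))[0][:,0]
E
python3 - <<'E'
from h import *
for c in("top","side"):
    im=env.read_camera(c);cv2.imwrite(f"pics/{c}0.png",im[:,:,::-1])
    print(c,np.round(np.array(env.calibration(c)["T"])[:3,3],3))
    for l in("camera","rail","mic","blue_tray"):
        for r in env.recognise(c,l):
            if r["score"]>.2: print(l,np.round(r["centre"],1),round(r["score"],2),np.round(onz(c,r["centre"],{"camera":.07,"rail":.017,"mic":.07,"blue_tray":.004}[l]),3))
s=env.get_state();print(s["clock"],s["tcp_pos"],s["orientation"],s["finger_gap"])
E
```

```text
top [0.357 0.014 1.227]
camera [354.6 169. ] 0.82 [ 0.562 -0.051  0.07 ]
camera [333.7 169. ] 0.41 [ 0.56  -0.007  0.07 ]
rail [330.7 168.5] 0.76 [ 0.571 -0.001  0.017]
mic [390.7 177. ] 0.83 [ 0.546 -0.127  0.07 ]
blue_tray [195.1 229.4] 0.69 [0.43  0.297 0.004]
blue_tray [167.5 329.1] 0.64 [0.208 0.351 0.004]
side [0.218 0.809 0.829]
camera [273.3 208.8] 0.62 [ 0.55  -0.022  0.07 ]
rail [261.6 228.1] 0.93 [ 0.577 -0.002  0.017]
mic [286.8 187.7] 0.58 [ 0.544 -0.111  0.07 ]
mic [260.6 229.3] 0.3 [0.555 0.056 0.07 ]
blue_tray [282.6 338.7] 0.97 [0.427 0.289 0.004]
blue_tray [385.9 391.2] 0.59 [0.201 0.35  0.004]
0.5 [ 0.1571116  -0.55314496  0.24829655] [ 2.32741722e-05  9.90437712e-01  1.37960642e-01 -1.48488359e-05] 0.08555937813696715
```

View pics/top0.png

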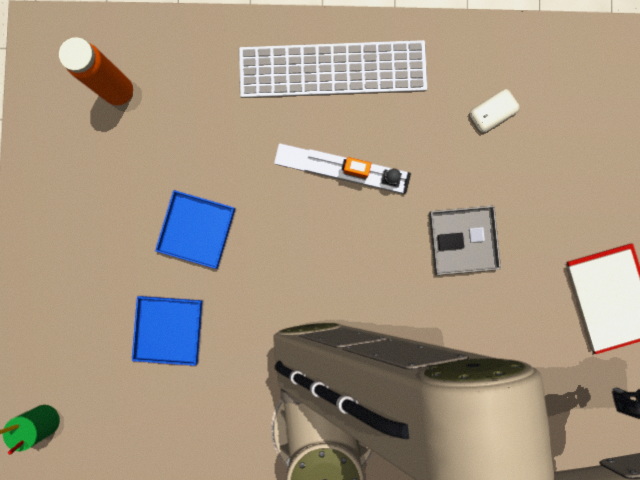

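View pics/side0.png

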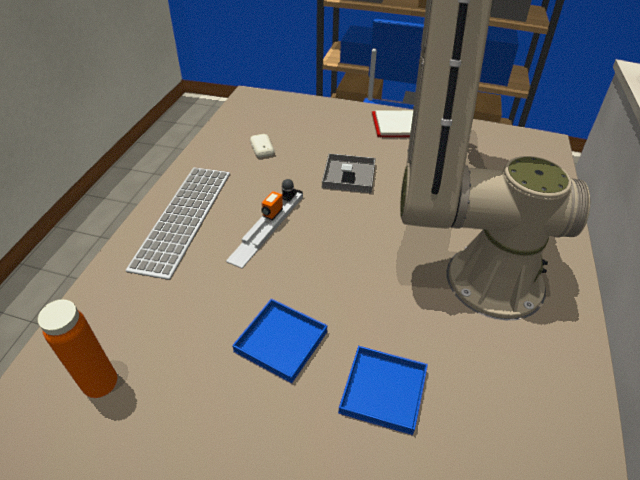

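The top picture shows the rail from its open end at (277,156) to the black stop at (408,183), with the orange camera at (356,168) and the mic at (392,177). There are two blue trays. The one at top (195,229) is about 0.52 m from the base, and the one at (167,329) is about 0.41 m, so the first is the farthest and the one meant. The grey tray at (465,241) is not wanted. I'll confirm this in one crop and measure the rail and camera.

```bash
python3 - <<'E'
from h import *
im=cv2.imread("pics/top0.png");hsv=cv2.cvtColor(im,cv2.COLOR_BGR2HSV)
cv2.imwrite("pics/crop.png",cv2.resize(im[125:285,140:420],None,fx=2.8,fy=2.8,interpolation=cv2.INTER_CUBIC))
cv2.imwrite("pics/crop2.png",cv2.resize(im[135:205,265:425],None,fx=5,fy=5,interpolation=cv2.INTER_CUBIC))
b=cv2.inRange(hsv,(100,120,60),(130,255,255))
n,l,s,c=cv2.connectedComponentsWithStats(b)
for i in range(1,n):
    if s[i,4]>500:
        pts=np.argwhere(l==i)[:,::-1].astype(np.float32)
        bx=cv2.boxPoints(cv2.minAreaRect(pts));w=np.array([onz("top",p,.025)[:2] for p in bx])
        print("tray",s[i,4],c[i].round(1),w.mean(0).round(4),np.linalg.norm(w.mean(0)).round(3),np.linalg.norm(np.diff(w,axis=0),axis=1).round(4),np.degrees(np.arctan2(*(w[1]-w[0])[::-1])).round(1))
o=cv2.inRange(hsv,(5,150,120),(22,255,255));o[:, :300]=0;o[220:]=0
pts=cv2.findNonZero(o).astype(np.float32)
bx=cv2.boxPoints(cv2.minAreaRect(cv2.convexHull(pts)));w=np.array([onz("top",p,.07)[:2] for p in bx]);print("cam",bx.round(1).tolist(),w.round(4).tolist(),w.mean(0).round(4))
r=cv2.inRange(hsv,(0,0,150),(179,45,255));n,l,s,c=cv2.connectedComponentsWithStats(r)
i=l[157,290];pts=np.argwhere(l==i)[:,::-1].astype(np.float32);print(s[i])
bx=cv2.boxPoints(cv2.minAreaRect(pts));print(bx.tolist(),[onz("top",p,.01)[:2].round(4).tolist() for p in bx])
E
```

```text
tray 4118 [194.8 229.2] [0.4293 0.293 ] 0.52 [0.1399 0.1429 0.1395] -14.3
tray 4289 [166.6 330.4] [0.2077 0.3472] 0.405 [0.1415 0.1442 0.1411] -2.0
cam [[343.29998779296875, 169.8000030517578], [346.70001220703125, 156.1999969482422], [371.20001220703125, 162.3000030517578], [367.79998779296875, 175.89999389648438]] [[0.5592, -0.0271], [0.5884, -0.0337], [0.5766, -0.0856], [0.5474, -0.079]] [ 0.5679 -0.0564]
[ 274  143  134   50 2002]
[[273.19696044921875, 163.63299560546875], [278.11083984375, 141.4034423828125], [407.6544189453125, 170.03939819335938], [402.74053955078125, 192.26895141601562]] [[0.58, 0.1268], [0.6301, 0.1173], [0.5726, -0.172], [0.5227, -0.1619]]
```

View pics/crop.png

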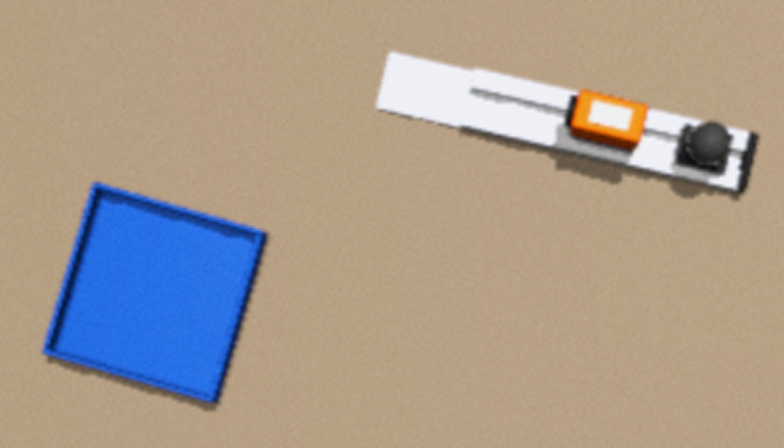

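View pics/crop2.png

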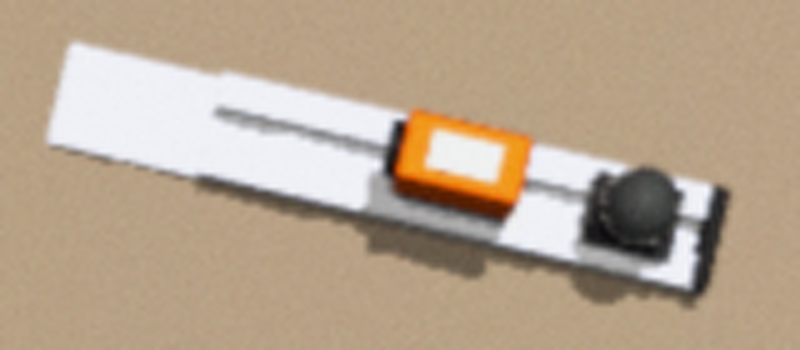

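The crop confirms the blue tray at top (195,229): empty, same shape, and the farther of the two from the base. The camera sits at (357,167) with its lens (black, at (345,164)) toward the open end. Now the rail pose from its corners.

```bash
python3 - <<'E'
from h import *
q=lambda x,y:(265+x/5-.4,135+y/5-.4)
a=[onz("top",q(72,43),.004),onz("top",q(48,145),.004),onz("top",q(727,187),.017),onz("top",q(697,293),.017)]
a=np.array(a)[:,:2];print(a.round(4).tolist());print("w",np.linalg.norm(a[0]-a[1]),np.linalg.norm(a[2]-a[3]))
e=(a[0]+a[1])/2;s=(a[2]+a[3])/2;d=e-s;L=np.linalg.norm(d);u=d/L;print("L",L,"u",u,"yaw",np.degrees(np.arctan2(-u[0],u[1])))
# slot line at z=.017
p=[onz("top",q(*v),.017)[:2] for v in((220,111),(380,149),(545,185),(590,194))];print("slot",np.round(p,4).tolist())
n=np.array([u[1],-u[0]]);print([round(float(n@(x-e)),4) for x in p])
# camera top face
c=np.array([onz("top",q(*v),.07)[:2] for v in((413,112),(530,137),(519,190),(400,163))]);print(c.round(4).tolist(),c.mean(0),[round(float(n@(x-e)),4) for x in c],[round(float(u@(x-e)),4) for x in c])
im=cv2.imread("pics/side0.png");cv2.imwrite("pics/sc.png",cv2.resize(im[170:275,215:315],None,fx=5.5,fy=5.5,interpolation=cv2.INTER_CUBIC))
E
```

```text
[[0.6275, 0.1157], [0.5812, 0.1251], [0.5671, -0.1762], [0.5198, -0.1637]]
w 0.04722233732492696 0.04893466044946749
L 0.29667702989622285 u [0.20526035 0.97870741] yaw -11.844740304539323
slot [[0.5957, 0.0483], [0.5804, -0.0228], [0.5661, -0.0959], [0.5625, -0.1158]]
[0.0064, 0.006, 0.007, 0.0076]
[[0.5867, -0.0348], [0.5772, -0.0844], [0.5545, -0.0802], [0.5648, -0.0298]] [ 0.57082025 -0.05730236] [0.0146, 0.0155, -0.0075, -0.0078] [-0.1555, -0.206, -0.2065, -0.1551]
```

View pics/sc.png

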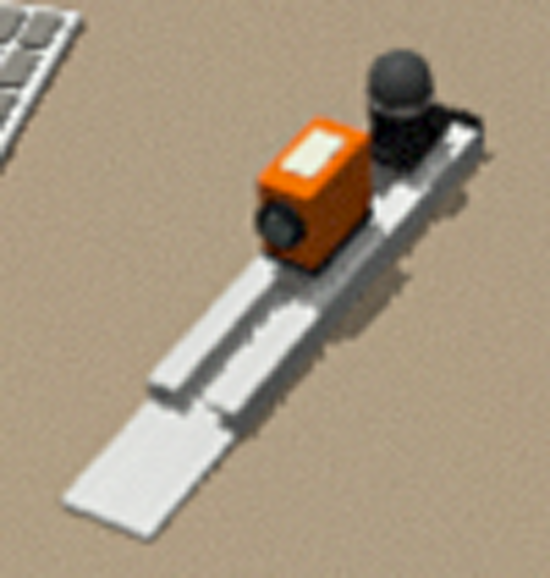

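```bash
python3 - <<'E'
from h import *
q=lambda v:(215+v[0]/5.5-.4,170+v[1]/5.5-.4)
e=np.array([.60435,.1204]);u=np.array([.2053,.9787]);n=np.array([u[1],-u[0]])
def show(t,V,z):
    p=np.array([onz("side",q(v),z)[:2] for v in V]);print(t,p.round(4).tolist(),[(round(float(n@(x-e)),4),round(float(u@(x-e)),4)) for x in p])
show("open end",[(65,502),(150,538)],.004)
show("wall start, top outer",[(150,378),(237,413)],.017)
show("cam top",[(258,186),(322,117),(372,142),(306,206)],.07)
show("stop",[(487,135)],.017)
E
```

```text
open end [[0.6244, 0.116], [0.581, 0.1256]] [(0.0205, -0.0002), (-0.0239, 0.0003)]
wall start, top outer [[0.6113, 0.046], [0.5661, 0.0563]] [(0.022, -0.0714), (-0.0243, -0.0706)]
cam top [[0.5851, -0.0338], [0.5737, -0.0888], [0.5456, -0.0776], [0.5596, -0.0265]] [(0.0128, -0.1548), (0.013, -0.2111), (-0.0169, -0.2059), (-0.0136, -0.1529)]
stop [[0.5157, -0.1602]] [(-0.0292, -0.2929)]
```

```bash
python3 -m pendant '[[1,0.044,-0.030,0,0],[1,0.044,-0.030,0,0],[1,0.044,-0.030,0,0],[1,0.044,-0.030,0,0],[1,0.044,-0.030,0,0],[1,0.044,-0.030,0,0],[1,0.044,-0.030,0,0],[1,0.044,-0.030,0,0]]' 40
python3 -m pendant '[[1,0,0,0,-0.18],[1,0,0,0,-0.18],[1,0,0,0,-0.18],[1,0,0,0,-0.18],[1,0,0,0,-0.18],[1,0,0,0,-0.18],[1,0,0,0,0]]'
cat >> h.py <<'E'
from scipy.spatial.transform import Rotation as R
U=np.array([.2053,.9787,0])
def delta(P,tyaw=-11.85):
    s=env.get_state();q=s["orientation"];M=R.from_quat(np.r_[q[1:],q[0]]).as_matrix()
    a=np.degrees(np.arctan2(M[1,1],M[0,1]));print("clk",s["clock"],"tcp",np.round(s["tcp_pos"],4),"turn needed rad",np.round(-np.radians(tyaw-a),4),"tilt",M[2,2].round(5))
    print("tool d",(M.T@(np.array(P)-s["tcp_pos"])).round(4),"rail dir in tool",(M.T@U).round(4),"gap",s["finger_gap"],"F",np.round(s["wrist_force"],2),"j",np.round(s["joint_pos"],2))
E
python3 -c "
from h import *
delta([.5672,-.0567,.16])"
```

```text
clock: 1.5
tcp_pos: [0.4312, -0.2247, 0.2486]
orientation: [0.0, 0.99, 0.138, 0.0]
wrist_force: [1.4, -0.4, 0.1]
finger_gap: 0.0853
grip_force: 0.0
clock: 2.38
tcp_pos: [0.4302, -0.2261, 0.2484]
orientation: [0.0, 0.779, 0.627, 0.0]
wrist_force: [-0.2, 0.5, -0.5]
finger_gap: 0.0856
grip_force: 0.0
clk 2.375 tcp [ 0.4302 -0.2261  0.2484] turn needed rad -0.0091 tilt -1.0
tool d [0.1948 0.0975 0.0884] rail dir in tool [ 1.0e+00 -9.1e-03 -2.0e-04] gap 0.08555959874475097 F [-0.21  0.49 -0.46] j [-0.65  0.14 -0.18  1.25 -0.    1.14]
```

```bash
python3 -m pendant '[[1,0.039,0.0195,0.018,-0.009],[1,0.039,0.0195,0.018,0],[1,0.039,0.0195,0.018,0],[1,0.039,0.0195,0.018,0],[1,0.039,0.0195,0.016,0],[1,0,0,0,0]]'
python3 -c "
from h import *
delta([.5672,-.0567,.055])
im=env.read_camera('side');cv2.imwrite('pics/s1.png',cv2.resize(im[100:300,180:400,::-1],None,fx=3,fy=3))"
```

```text
clock: 3.12
tcp_pos: [0.5661, -0.0529, 0.1586]
orientation: [-0.001, 0.776, 0.631, -0.001]
wrist_force: [-0.9, 0.1, -0.4]
finger_gap: 0.0852
grip_force: 0.0
clk 3.125 tcp [ 0.5661 -0.0529  0.1586] turn needed rad 0.0025 tilt -1.0
tool d [-0.0036  0.0021  0.1036] rail dir in tool [1.0e+00 2.4e-03 4.0e-04] gap 0.08520043990611478 F [-0.9   0.09 -0.38] j [-0.23  0.34 -0.13  1.09  0.    1.54]
```

View pics/s1.png

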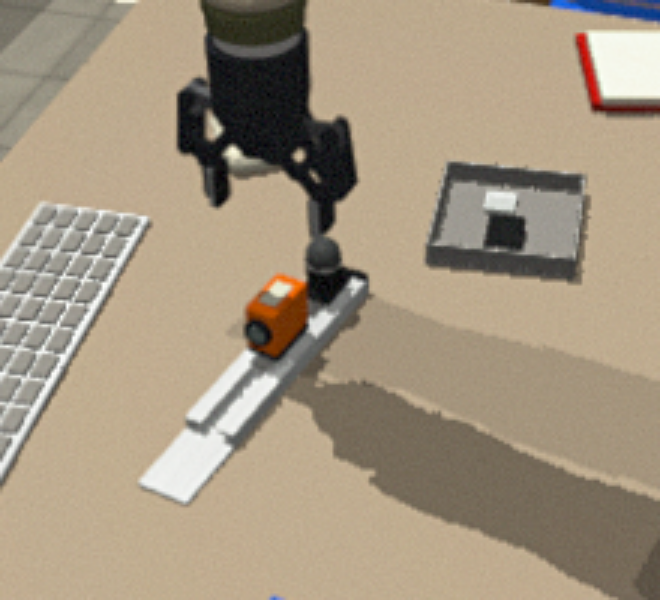

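The open gripper is above the camera at picture (275,315), with its closing line across the rail and the mic clear behind it. Descending.

```bash
python3 -m pendant '[[1,-0.003,0.002,0.03,0],[1,0,0,0.03,0],[1,0,0,0.03,0],[1,0,0,0.0136,0],[1,0,0,0,0]]'
python3 -c "
from h import *
delta([.5672,-.0567,.055])"
```

```text
clock: 3.8
tcp_pos: [0.5663, -0.0592, 0.0565]
orientation: [-0.0, 0.776, 0.63, -0.0]
wrist_force: [-1.0, -0.1, 0.3]
finger_gap: 0.0852
grip_force: 0.0
clk 3.8 tcp [ 0.5663 -0.0592  0.0565] turn needed rad 0.0 tilt -1.0
tool d [0.0026 0.0004 0.0015] rail dir in tool [ 1.e+00 -0.e+00 -2.e-04] gap 0.08523002481648874 F [-1.04 -0.13  0.27] j [-0.24  0.43 -0.28  0.86 -0.    1.53]
```

```bash
python3 -m pendant '[[-1,0.0015,0,0.001,0],[-1,0,0,0,0],[-1,0,0,0,0],[-1,0,0,0,0],[-1,0,0,0,0],[-1,0,0,0,0]]' 35
python3 -c "
from h import *
delta([.5672,-.0567,.055])"
```

```text
clock: 4.55
tcp_pos: [0.5677, -0.0572, 0.0565]
orientation: [0.001, 0.776, 0.631, 0.0]
wrist_force: [-1.5, 0.1, 7.3]
finger_gap: 0.0294
grip_force: 35.9
clk 4.55 tcp [ 0.5677 -0.0572  0.0565] turn needed rad 0.0019 tilt -1.0
tool d [ 0.0004 -0.0006  0.0015] rail dir in tool [ 1.0e+00  1.9e-03 -1.0e-04] gap 0.02942063691591373 F [-1.5   0.07  7.33] j [-0.24  0.43 -0.28  0.86 -0.    1.53]
```

```bash
python3 -m pendant '[[-1,0,0,-0.001,0],[-1,0.01,0,0,0],[-1,0.015,0,0,0],[-1,0.015,0,0,0]]'
python3 -c "
from h import *
delta(np.array([.60435,.1204,.058])-.032*U)"
```

```text
clock: 5.05
tcp_pos: [0.5755, -0.0168, 0.0566]
orientation: [-0.0, 0.776, 0.631, -0.0]
wrist_force: [-0.3, -0.7, 0.4]
finger_gap: 0.0297
grip_force: 35.4
clk 5.05 tcp [ 0.5755 -0.0168  0.0566] turn needed rad 0.0021 tilt -1.0
tool d [ 0.1082  0.0002 -0.0014] rail dir in tool [ 1.     0.002 -0.   ] gap 0.029709370832592924 F [-0.29 -0.71  0.35] j [-0.17  0.44 -0.26  0.87 -0.    1.61]
```

Sliding freely with a force under 1 N; 108 mm remains.

```bash
python3 -m pendant '[[-1,0.018,0,0,0],[-1,0.018,0,0,0],[-1,0.018,0,0,0],[-1,0.018,0,0,0],[-1,0.018,0,0,0],[-1,0.018,0,0,0],[-1,0,0,0,0],[-1,0,0,0,0]]'
python3 -c "
from h import *
delta(np.array([.60435,.1204,.058])-.032*U)
im=env.read_camera('side');cv2.imwrite('pics/s2.png',cv2.resize(im[100:300,180:400,::-1],None,fx=3,fy=3))"
```

```text
clock: 6.05
tcp_pos: [0.5973, 0.0878, 0.0565]
orientation: [-0.0, 0.776, 0.631, -0.0]
wrist_force: [-0.3, 0.8, -1.0]
finger_gap: 0.0296
grip_force: 35.2
clk 6.05 tcp [0.5973 0.0878 0.0565] turn needed rad 0.002 tilt -1.0
tool d [ 0.0014  0.0002 -0.0015] rail dir in tool [ 1.0e+00  1.9e-03 -2.0e-04] gap 0.02958754855269163 F [-0.33  0.81 -1.01] j [ 0.01  0.49 -0.18  0.9  -0.    1.79]
```

View pics/s2.png

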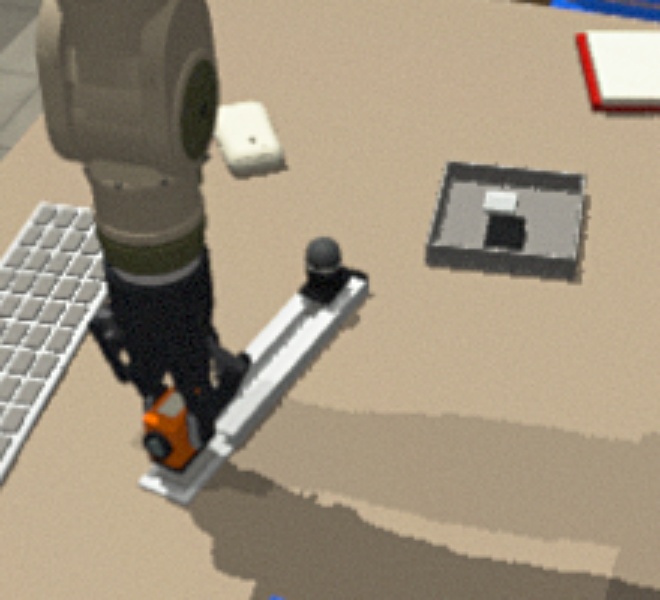

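The camera (at picture (172,430)) is on the flat floor past the walls, and the mic at (323,270) hasn't moved. Lifting.

```bash
python3 -m pendant '[[-1,0,0,-0.012,0],[-1,0,0,-0.02,0],[-1,0,0,-0.025,0],[-1,0,0,-0.02,0],[-1,0,0,0,0]]'
python3 -c "
from h import *
delta([.429,.292,.135],-14.3)"
```

```text
clock: 6.72
tcp_pos: [0.5989, 0.0872, 0.1362]
orientation: [0.001, 0.776, 0.631, 0.002]
wrist_force: [-0.6, -0.2, -1.2]
finger_gap: 0.0294
grip_force: 35.2
clk 6.725 tcp [0.5989 0.0872 0.1362] turn needed rad 0.0437 tilt -0.99999
tool d [ 0.1658 -0.2082  0.0004] rail dir in tool [1.e+00 9.e-04 8.e-04] gap 0.029405955508832356 F [-0.63 -0.17 -1.15] j [ 0.01  0.42 -0.08  1.07 -0.    1.79]
```

```bash
python3 -m pendant '[[-1,0.02,-0.026,0,0],[-1,0.026,-0.032,0,0],[-1,0.03,-0.038,0,0],[-1,0.03,-0.038,0,0],[-1,0.03,-0.038,0,0],[-1,0.02,-0.026,0,0],[-1,0.010,-0.010,0,0],[-1,0,0,0,0]]'
python3 -c "
from h import *
delta([.429,.292,.057],-14.3)
for c in('top','side'):
  im=env.read_camera(c)
  cv2.imwrite(f'pics/{c}3.png',cv2.resize((im[150:310,120:320] if c=='top' else im[180:420,180:480])[:,:,::-1],None,fx=2.6,fy=2.4))"
```

```text
clock: 7.72
tcp_pos: [0.4273, 0.2928, 0.1333]
orientation: [0.0, 0.775, 0.632, -0.0]
wrist_force: [0.0, -1.0, -2.1]
finger_gap: 0.0295
grip_force: 35.2
clk 7.725 tcp [0.4273 0.2928 0.1333] turn needed rad 0.0458 tilt -1.0
tool d [-0.0003  0.0019  0.0763] rail dir in tool [ 1.e+00  3.e-03 -6.e-04] gap 0.029511236916787753 F [ 0.04 -0.99 -2.13] j [ 0.45  0.27 -0.31  1.   -0.    2.22]
```

View pics/side3.png

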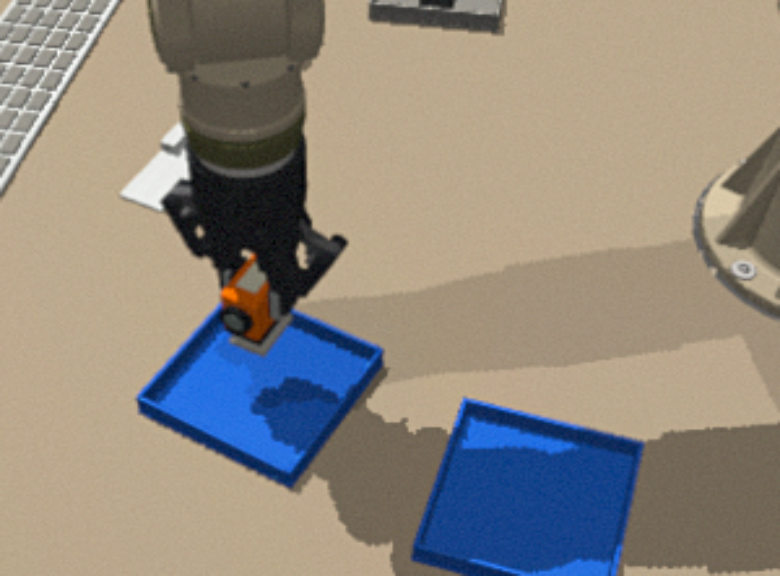

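The camera hangs upright above the farther blue tray (picture (255,300)). Lowering it, with the last part slow.

```bash
python3 -m pendant '[[-1,0,0.001,0.018,0],[-1,0,0,0.02,0],[-1,0,0,0.016,0],[-1,0,0,0.012,0],[-1,0,0,0.004,0],[-1,0,0,0,0]]'
python3 -m pendant '[[-1,0,0,0.001,0],[-1,0,0,0.001,0],[-1,0,0,0.001,0],[-1,0,0,0,0]]'
python3 -m pendant '[[-1,0,0,0.001,0],[-1,0,0,0.001,0],[-1,0,0,0,0]]'
```

```text
clock: 8.57
tcp_pos: [0.4288, 0.2921, 0.0637]
orientation: [0.0, 0.776, 0.631, -0.0]
wrist_force: [-0.4, 0.8, -0.7]
finger_gap: 0.0296
grip_force: 35.3
clock: 9.07
tcp_pos: [0.4285, 0.2925, 0.0607]
orientation: [0.0, 0.776, 0.631, 0.0]
wrist_force: [-0.1, -0.2, -1.6]
finger_gap: 0.0298
grip_force: 35.3
clock: 9.45
tcp_pos: [0.4284, 0.2924, 0.0585]
orientation: [0.0, 0.776, 0.631, -0.0]
wrist_force: [-0.4, 0.1, -1.4]
finger_gap: 0.0297
grip_force: 35.3
```

```bash
python3 -m pendant '[[-1,0,0,0.001,0],[-1,0,0,0,0]]'
python3 -m pendant '[[-1,0,0,0.001,0],[-1,0,0,0,0]]'
```

```text
clock: 9.7
tcp_pos: [0.4285, 0.2924, 0.0575]
orientation: [0.0, 0.776, 0.631, -0.0]
wrist_force: [0.3, -0.2, -1.2]
finger_gap: 0.0295
grip_force: 35.3
clock: 9.95
tcp_pos: [0.4285, 0.2924, 0.0566]
orientation: [0.0, 0.776, 0.631, -0.0]
wrist_force: [0.3, 0.5, -2.6]
finger_gap: 0.0298
grip_force: 35.4
```

```bash
python3 -m pendant '[[-1,0,0,0.0007,0],[-1,0,0,0,0]]'
python3 -m pendant '[[-1,0,0,0.0007,0],[-1,0,0,0,0]]'
```

```text
clock: 10.2
tcp_pos: [0.4285, 0.2924, 0.0565]
orientation: [0.0, 0.776, 0.631, 0.0]
wrist_force: [-2.4, -1.0, 5.7]
finger_gap: 0.0298
grip_force: 36.0
clock: 10.45
tcp_pos: [0.4285, 0.2924, 0.0565]
orientation: [0.0, 0.776, 0.631, 0.0]
wrist_force: [-3.6, -2.2, 11.0]
finger_gap: 0.0295
grip_force: 36.9
```

Touched down. Easing the pressure, then releasing and rising.

```bash
python3 -m pendant '[[-1,0,0,-0.0011,0],[0,0,0,0,0],[0,0,0,0,0],[0.5,0,0,0,0],[0.5,0,0,0,0]]'
python3 -m pendant '[[0.5,0,0,-0.01,0],[0.5,0,0,-0.02,0],[0.5,0,0,-0.03,0],[0.5,0,0,-0.04,0],[0.5,0,0,-0.04,0],[0.5,0,0,-0.03,0],[0.5,0,0,0,0]]'
python3 -m pendant '[[0.5,0,-0.03,0,0],[0.5,-0.05,0,0,0],[0.5,-0.05,0,0,0],[0.5,-0.05,0,0,0],[0.5,-0.04,0,0,0],[0.5,0,0,0,0]]'
python3 -c "
from h import *
a=env.read_camera('side')[180:380,180:400,::-1];b=env.read_camera('top')[130:290,140:420,::-1]
cv2.imwrite('pics/end.png',np.vstack([cv2.resize(a,(440,300)),cv2.resize(b,(440,250))]))"
```

```text
clock: 11.08
tcp_pos: [0.4285, 0.2924, 0.0562]
orientation: [0.0, 0.776, 0.631, -0.0]
wrist_force: [0.3, -0.6, -0.9]
finger_gap: 0.0639
grip_force: 0.0
clock: 11.95
tcp_pos: [0.43, 0.2932, 0.2297]
orientation: [0.001, 0.776, 0.631, 0.003]
wrist_force: [-0.1, 0.7, -0.7]
finger_gap: 0.0643
grip_force: 0.0
clock: 12.7
tcp_pos: [0.3593, 0.1107, 0.2257]
orientation: [-0.0, 0.777, 0.629, -0.001]
wrist_force: [-0.1, 0.8, -0.1]
finger_gap: 0.0643
grip_force: 0.0
```

View pics/end.png

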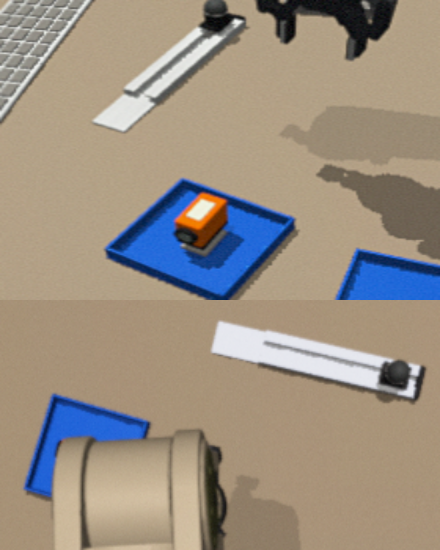

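The camera stands upright in the middle of the correct blue tray (picture (203,222)). The mic is in place on the rail at (397,375), and the gripper is clear of everything.

```bash
python3 -c "
from workcell import env
print(env.hand_in())"
```

```text
the job is handed in; nothing more can be done
None
```

The orange camera was slid to the rail's open end, lifted off and lowered upright into the farther blue tray; the microphone is still on the rail, and the job was handed in at about 13 s of the 42 s allowed.

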